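Pack the tool case and steady its lid at the balance point

TASK

The stay has come off the lid of the tool case. Lay the red and yellow screwdriver flat in the bay of the case that already holds the teal screwdriver, and the small red-handled snips flat in the bay with the black-handled pliers; do not drop them from a height, and leave the other things on the bench alone. Then take hold of the lid by its edge, swing it up from its stop to the balance point where it stands straight up and would tip neither way, and finish holding it still there in the gripper so that I can hook the stay back on; on no account let it fall shut.

Things in the scene. Friction and masses are not known exactly. Their poses are not given: they have to be found in the camera images.
- case: Low black tool case, aluminium edges, fixed, 190 (its x) x 310 (its y) x 55 mm high, open on top. Origin at the centre of its underside, z up; the lid hinge runs along its +x side, a low carry handle on its -x side. Walls 8 mm, inner floor 6 mm above the origin. A 4 mm divider at y = 0 (top 36 mm above the origin) makes two bays, 174 mm (x) by 145 mm (y): one at y > 0, one at y < 0.
- lid (a joint): Opening angle of the case lid, rad: 0 shut; 1.571 straight up, its balance point; 2.094 leaning back on the hinge's stop, where it starts. The hinge is free: let go below 1.571 the lid falls shut, above it back to the stop. Lid 190 mm deep, 310 mm long, about 0.45 kg, its mass centre on the line from hinge to free edge.
- case_hinge (a point): Middle of the lid's hinge axis: 99 mm along the case's +x and 62 mm above its origin. The axis is parallel to the case's y, and frame axes are those of the case.
- lid_edge (a point): Middle of the lid's free edge, 194 mm from the hinge axis, on the lid's mid-plane. The edge has an aluminium edging 14 mm thick and 26 mm deep, to be pinched across its thickness; the middle 180 mm is clear (latch keepers 104 mm either side). Its frame turns with the lid: x from the free edge to the hinge, y along the hinge, z to the lid's outer side.
- driver_yellow_mid (a point): Stubby red and yellow screwdriver, 120 mm long, lying loose on the bench. Point at half its length and half its height (12 mm up); its x runs along it to the blade. Handle 24 mm thick, from 48 mm behind to 23 mm ahead of the point.
- snips_mid (a point): Small cutting pliers with red handles, 132 x 54 x 15 mm, lying flat and loose on the bench, not opening. Point at the middle of its length and width, 7 mm up; its x runs along it to the jaws. 54 mm wide across the handles, from 66 mm to 2 mm behind the point; jaws 28 mm wide, from 24 to 66 mm ahead.
- cutter_mid (a point): Black-handled pliers, 152 x 55 x 15 mm, lying in one bay of the case near its end wall, along the case's x: the bay for pliers. Which bay that is varies. Point at the middle, 7 mm up; x along it.
- driver_teal_mid (a point): Screwdriver with a teal handle, 158 x 22 x 22 mm, lying in the other bay near its end wall, along the case's x: the bay for screwdrivers. Point at its middle, 11 mm up; x along it.
- lock_ring: Bystander, to be left alone: black ring, 50 mm across, 11 mm high, lying below the yellow horn. Keep the arm clear of that horn (it hangs over world x 0.57 to 0.67, y -0.03 to 0.15, from 0.18 m up) and of the fixed red tool chest (x over 0.56, y over 0.12, 0.34 m high). Origin at the centre of its underside.
- grease_tub: Bystander, to be left alone: white round tub with a lid, 58 mm across, 95 mm high. Origin at the centre of its underside.
- y_key_blue: Bystander, to be left alone: light blue three-armed hex key, about 118 x 114 x 17 mm. Origin at the centre of its underside.
- tape_roll: Bystander, to be left alone: roll of black tape, 58 mm across, 19 mm high. Origin at the centre of its underside.

How it is judged:
By the outcome, as a careful person would: the job done as asked, in the order asked, and still so for the second after the job is handed in, while the arm keeps its last pose, push and grip.
It also fails if it takes over 67 s, if anything falls off the work surface, if the arm or the gripper's body presses on something with over 40 N, if the wrist force passes 120 N, or if a joint passes its speed limit or range.

ROBOT

A 6-joint arm with a two-finger parallel gripper is mounted at the origin on a cart in front of the work surface, level with it; the furniture and walls round the work are solid. World frame = base frame: x ahead of the robot, y to its left, z up, the work surface at z = 0. Lengths are in m, angles in rad, forces in N, time in s.
With the tool pointing down it reaches from about 0.25 to 0.775 m from the base axis. Payload 4 kg.
Tool frame: the origin (TCP) lies on the centre line of the jaws, within the pads' length; the fingertips stand 17 mm ahead of it and the grasp point (between the pads) lies 2 mm behind it; z points along the fingers, y is the line along which they close (so a half turn about z gives the same grasp; the last joint's range is limited). The gripper opens to 94 mm and grips with 3 to 60 N. Pads are 16 mm wide; open, the fingers measure 119 mm over their backs; the gripper's body (75 mm by 177 mm) begins 78 mm behind the grasp point.
Start: joints at [-1.401, 0.087, 1.371, -0, 1.684, -0.103], TCP at [0.148, -0.53, 0.223] pointing down, gripper open.
Joint ranges: [-3.1, 3.1], [-0.76, 2.03], [0.27, 2.55], [-1.08, 4.22], [0.17, 2.65], [-2.57, 2.57]. Speed limits (rad/s): [2.79, 2.79, 3.14, 3.14, 3.14, 3.14].

INTERFACE

Orientations are given as [roll, pitch, yaw] about the fixed x, y, z axes, in that order (R = Rz(yaw) Ry(pitch) Rx(roll)).
In Python, from bench import robot gives the robot as it stands.
- The arm moves only by the tool servo_tool, never from a script. Its argument "plan" is a list of rows, each a list of 7 numbers: the shift along the tool's x, y, z normalised to -1 to 1, where 1 is 0.1 m, then the turn, a rotation vector about the tool's x, y, z normalised to -1 to 1, where 1 is pi/2 rad, then the finger opening in mm, from 0 to 94. In form: [[x, y, z, ax, ay, az, gripper], ...]. A call has 1 to 12 rows; each row is the pose to reach, as a shift and turn from the pose commanded when the call began, along the tool's axes at that moment; what a row does not reach only later rows make up. A row lasts 1/12 s, in which the tool goes at most 41.7 mm and 7.16 degrees, less where a joint would pass 70% of its speed; a pose out of reach is approached as far as the arm can. A call with a number of a shift or a turn outside -1 to 1 is refused whole. A call with a gripper value outside its range is refused whole. The fingers move at their own pace and stop on an object; the grip force is fixed at half the most. Time passes only in rows, so rows that repeat a pose let the fingers close. It gives the time, the measured TCP pose, the force, the opening and the grip force at its end, in the units of the state.
- robot.get_obs(): the state, without advancing time (a new reading comes with each control period).
- robot.snapshot(name): name is "scene" or "top" or "wrist"; returns the picture (420x560x3 uint8, red, green, blue); there is no depth.
- robot.camera_params(name): a dict with "camera_matrix" (3x3 intrinsics, pixels), "distortion" ([k1, k2, p1, p2, k3] as OpenCV has them; the pictures are not rectified), "rvec" (rotation vector, rad) and "tvec" (3), from world to camera coordinates, as OpenCV has them; the wrist camera has in their place "tool_from_camera" (4x4, takes a point from camera to tool coordinates, whose origin is the TCP and whose axes are the flange's). Camera axes: x right, y down, z forward; pixel columns grow to the right and rows downward; lengths in m; the calibration is good to about 2 mm. A picture is of the moment at which its call begins: read the wrist's pose just before it. camera_params takes no time and is no camera call.
- robot.close_job(): hands the job in; it is judged then, once.
Trained networks look in the newest picture that a camera, given by its name, has taken for a name from the list of things; names that differ only in an ending like _2 or _b are one class to them, and where a whole thing is asked for, a point or a joint stands for the part that bears it (a point fixed in the world has none). Each returns a list of dicts, best first, with "conf" (0 to 1); they miss things now and then, are a little off and sometimes report something else, mostly with a low value. They report only what shows in the picture. A call takes as long as a camera call.
- robot.find_in(thing, camera): "extent" ([centre column, centre row, width, height] in pixels, round what is visible of it).
The state is a dict: "time": time; "joint_positions": joint angles; "qvel": joint speeds; "joint_torque": joint torques, N m; "tool_pos": TCP position; "ee_rot": TCP orientation; "wrist_force": force on the tool from outside, world axes, zero at the start; "wrist_torque": the same for the moment, N m; "width": finger opening in m; "finger_force": force on a finger pad.
Only numpy, scipy, OpenCV 4.12 (cv2) and the standard library are available. Lean on these libraries where they do the work, as an engineer would, in place of code of your own. Each camera call takes 0.05 s, during which the arm holds its last target. There are 200 camera calls.

## Working session

There is one attempt and no reset: what is moved stays moved. The work goes in short steps, Python scripts to look and compute and a tool call to move; the robot and the scene stay as the last step left them, time stands still between calls to the robot, and variables do not carry over. Pictures are saved under pics/ and viewed, at most 10 in all, crops included, and the job is handed in when it is done.

Besides the shell and the picture viewer there is one more tool, called after "Request:" by a JSON object that holds its "fn" and its "kwargs", one argument or row to a line. servo_tool: Moves the arm, as the interface text tells. Scaled input: -1 to 1 covers 0.1 m each way for a shift and pi/2 rad each way for a turn. Its arguments: {"type":"object","properties":{"plan":{"type":"array","items":{"type":"array","items":{"type":"number"}}}},"required":["plan"]}

```bash
mkdir -p pics; ls; python3 - <<'E'
from bench import robot
import cv2,numpy as np
for c in ("top","scene"):
    im=robot.snapshot(c); cv2.imwrite(f"pics/{c}0.png",im[:,:,::-1])
    p=robot.camera_params(c); R=cv2.Rodrigues(np.array(p["rvec"]))[0]; print(c,np.round(-R.T@np.array(p["tvec"]).ravel(),3),np.round(p["camera_matrix"],0).tolist())
    for t in ["case","lid","driver_yellow_mid","snips_mid","cutter_mid","driver_teal_mid","grease_tub","y_key_blue","tape_roll","lock_ring"]:
        print(t,[(np.round(d["extent"]).astype(int).tolist(),round(d["conf"],2)) for d in robot.find_in(t,c)[:2]])
print(robot.get_obs())
print(robot.camera_params("wrist"))
E
```

```text
pics
top [ 0.472 -0.08   1.237] [[432.0, 0.0, 281.0], [0.0, 432.0, 209.0], [0.0, 0.0, 1.0]]
case [([341, 223, 139, 138], 0.71)]
lid [([379, 219, 70, 136], 0.59)]
driver_yellow_mid [([174, 256, 11, 36], 0.57)]
snips_mid [([236, 255, 20, 44], 0.55)]
cutter_mid [([315, 272, 53, 20], 0.55)]
driver_teal_mid [([305, 191, 49, 6], 0.79)]
grease_tub [([223, 153, 24, 18], 0.96)]
y_key_blue [([319, 270, 55, 17], 0.64)]
tape_roll [([406, 178, 11, 21], 0.58)]
lock_ring [([225, 207, 4, 16], 0.51)]
scene [-0.14  -0.726  0.634] [[457.0, 0.0, 285.0], [0.0, 457.0, 216.0], [0.0, 0.0, 1.0]]
case [([319, 231, 194, 151], 0.85)]
lid [([400, 178, 32, 42], 0.98)]
driver_yellow_mid [([171, 210, 37, 19], 0.78)]
snips_mid [([214, 233, 46, 22], 0.83)]
cutter_mid [([320, 231, 192, 143], 0.18)]
driver_teal_mid []
grease_tub [([275, 177, 22, 39], 0.92)]
y_key_blue [([345, 317, 14, 12], 0.47)]
tape_roll [([426, 261, 34, 22], 0.76)]
lock_ring [([246, 209, 16, 12], 0.71), ([318, 230, 192, 147], 0.32)]
{'time': 1.1, 'joint_positions': array([-1.40110829e+00,  8.71974542e-02,  1.37068614e+00,  2.22160660e-05,
        1.
[... 523 characters left out ...]
0.00152771, -0.03844585]), 'finger_force': 0.0, 'width': 0.09379870527232875}
{'camera_matrix': array([[355.61816467,   0.        , 280.41606084],
       [  0.        , 355.61816467, 215.28231518],
       [  0.        ,   0.        ,   1.        ]]), 'distortion': array([-0.06987462,  0.        ,  0.        ,  0.        ,  0.        ]), 'tool_from_camera': array([[ 3.88919211e-04, -9.60186946e-01, -2.79357975e-01,
         8.17547867e-02],
       [ 9.99999917e-01,  3.39748123e-04,  2.24434136e-04,
         9.97595262e-05],
       [-1.20587380e-04, -2.79358039e-01,  9.60186998e-01,
        -1.62212785e-01],
       [ 0.00000000e+00,  0.00000000e+00,  0.00000000e+00,
         1.00000000e+00]])}
```

```bash
python3 - <<'E'
import cv2
a=cv2.imread("pics/top0.png"); cv2.imwrite("pics/top0c.png",cv2.resize(a[110:320,140:420],None,fx=2.8,fy=2.8,interpolation=cv2.INTER_CUBIC))
E
```

```text
(no output)
```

View pics/scene0.png

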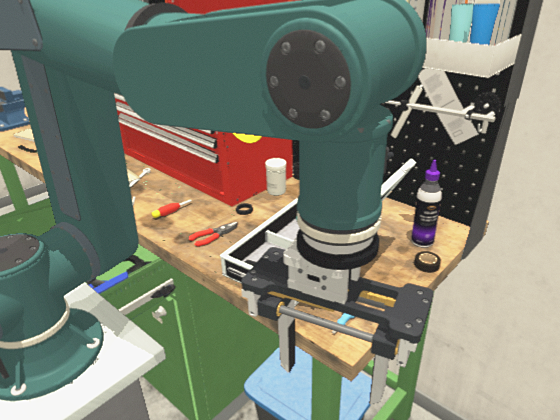

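View pics/top0c.png

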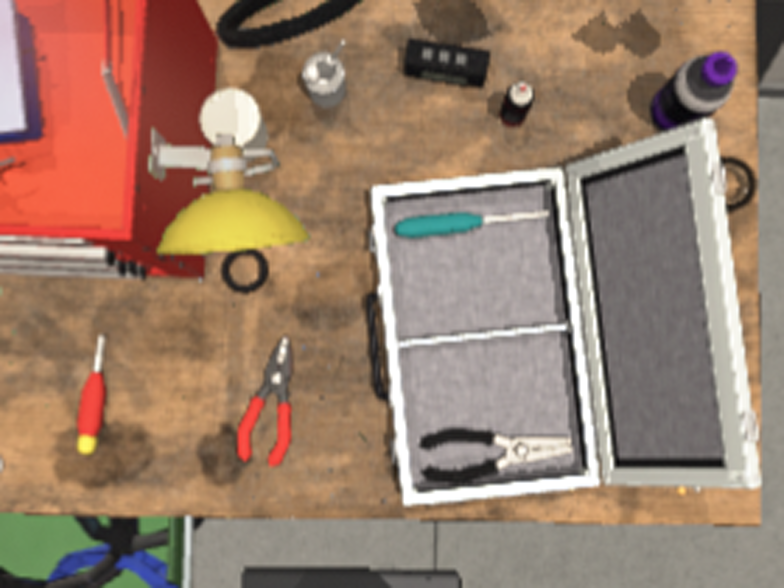

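The top view shows world +x up and +y left. The teal driver is in the upper bay (crop 440,222) and the pliers in the lower bay (crop 495,455). The yellow driver lies at crop (95,395), the snips at (265,405), and the lid leans to the right.

```bash
cat > h.py <<'E'
import numpy as np,cv2
from scipy.spatial.transform import Rotation as Ro
from bench import robot
def ray(cam,uv,z,pose=None):
    p=robot.camera_params(cam); uv=np.array(uv,float).reshape(-1,1,2)
    n=cv2.undistortPoints(uv,p["camera_matrix"],np.array(p["distortion"]))[:,0]
    d=np.c_[n,np.ones(len(n))]
    if cam=="wrist":
        pos,rpy=pose; T=p["tool_from_camera"]; W=Ro.from_euler("xyz",rpy).as_matrix()
        R=W@T[:3,:3]; c=np.array(pos)+W@T[:3,3]; d=d@R.T
    else:
        R=cv2.Rodrigues(np.array(p["rvec"]))[0]; c=-R.T@np.array(p["tvec"]).ravel(); d=d@R
    return c+d*((np.array(z)-c[2])/d[:,2])[:,None]
def shift(target,rpy=None):
    o=robot.get_obs(); W=Ro.from_euler("xyz",o["ee_rot"])
    s=W.inv().apply(np.array(target)-o["tool_pos"])/0.1
    t=(W.inv()*Ro.from_euler("xyz",rpy)).as_rotvec()/(np.pi/2) if rpy is not None else np.zeros(3)
    return np.round(s,3),np.round(t,3)
E
python3 - <<'E'
from h import *
c=lambda L:[(a/2.8+140,b/2.8+110) for a,b in L]
for n,L,z in [("driver tip,tail",[(100,337),(87,450)],.012),("snips jaw,h1,h2",[(284,340),(244,462),(277,464)],.007),
 ("rim (-x+y),(+x+y),(+x-y),(-x-y)",[(374,187),(559,170),(597,486),(407,503)],.055),("divider",[(400,344),(566,327)],.036),
 ("teal",[(395,228),(549,212)],.017),("pliers",[(422,440),(422,474),(572,447)],.02),("lid edge",[(708,122),(758,485)],.23),("tub top",[(230,117)],.095)]:
    print(n,np.round(ray("top",c(L),np.full(len(L),z))[:,:2],3).tolist())
E
```

```text
driver tip,tail [[0.515, 0.225], [0.402, 0.235]]
snips jaw,h1,h2 [[0.515, 0.039], [0.392, 0.077], [0.39, 0.043]]
rim (-x+y),(+x+y),(+x-y),(-x-y) [[0.666, -0.051], [0.685, -0.234], [0.376, -0.271], [0.358, -0.088]]
divider [[0.512, -0.079], [0.531, -0.244]]
teal [[0.63, -0.073], [0.648, -0.229]]
pliers [[0.417, -0.102], [0.383, -0.103], [0.412, -0.252]]
lid edge [[0.696, -0.337], [0.393, -0.376]]
tub top [[0.725, 0.087]]
```

Request:
{"fn": "servo_tool", "kwargs": {
  "plan": [
    [1, -1, 0, 0, 0, -0.885, 94],
    [1, -1, 0, 0, 0, -0.885, 94],
    [1, -1, 0, 0, 0, -0.885, 94],
    [1, -1, 0, 0, 0, -0.885, 94],
    [1, -1, 0, 0, 0, -0.885, 94],
    [1, -1, 0, 0, 0, -0.885, 94],
    [1, -1, 0, 0, 0, -0.885, 94],
    [1, -1, 0, 0, 0, -0.885, 94],
    [1, -1, 0, 0, 0, -0.885, 94],
    [1, -1, 0, 0, 0, -0.885, 94],
    [1, -1, 0, 0, 0, -0.885, 94],
    [1, -1, 0, 0, 0, -0.885, 94]
  ]
}}

```text
time: 2.1
tool_pos: [0.2175, -0.4064, 0.2226]
ee_rot: [3.142, 0.0, 1.666]
wrist_force: [-0.8, 0.2, -1.0]
width: 0.094
finger_force: 0.0
```

Request:
{"fn": "servo_tool", "kwargs": {
  "plan": [
    [1, 0.8, 0, 0, 0, -0.885, 94],
    [1, 0.8, 0, 0, 0, -0.885, 94],
    [1, 0.8, 0, 0, 0, -0.885, 94],
    [1, 0.8, 0, 0, 0, -0.885, 94],
    [1, 0.8, 0, 0, 0, -0.885, 94],
    [1, 0.8, 0, 0, 0, -0.885, 94],
    [1, 0.8, 0, 0, 0, -0.885, 94],
    [1, 0.8, 0, 0, 0, -0.885, 94],
    [1, 0.8, 0, 0, 0, -0.885, 94],
    [1, 0.8, 0, 0, 0, -0.885, 94],
    [1, 0.8, 0, 0, 0, -0.885, 94],
    [1, 0.8, 0, 0, 0, -0.885, 94]
  ]
}}

```text
time: 3.1
tool_pos: [0.288, -0.2995, 0.2226]
ee_rot: [-3.141, 0.0, 3.053]
wrist_force: [-0.3, 0.4, 0.2]
width: 0.0939
finger_force: 0.0
```

Request:
{"fn": "servo_tool", "kwargs": {
  "plan": [
    [-0.19, 0.905, 0.15, 0, 0, 0, 94],
    [-0.19, 0.905, 0.15, 0, 0, 0, 94],
    [-0.19, 0.905, 0.15, 0, 0, 0, 94]
  ]
}}

```text
time: 3.35
tool_pos: [0.3153, -0.2072, 0.2067]
ee_rot: [3.138, -0.0, 3.052]
wrist_force: [0.1, -0.1, -0.0]
width: 0.094
finger_force: 0.0
```

Request:
{"fn": "servo_tool", "kwargs": {
  "plan": [
    [-0.19, 0.905, 0.15, 0, 0, 0, 94],
    [-0.19, 0.905, 0.15, 0, 0, 0, 94],
    [-0.19, 0.905, 0.15, 0, 0, 0, 94]
  ]
}}

```text
time: 3.6
tool_pos: [0.3422, -0.1184, 0.1918]
ee_rot: [3.139, -0.0, 3.054]
wrist_force: [-0.4, -1.1, 0.5]
width: 0.094
finger_force: 0.0
```

Request:
{"fn": "servo_tool", "kwargs": {
  "plan": [
    [-0.19, 0.905, 0.15, 0, 0, 0, 94],
    [-0.19, 0.905, 0.15, 0, 0, 0, 94],
    [-0.19, 0.905, 0.15, 0, 0, 0, 94]
  ]
}}

```text
time: 3.85
tool_pos: [0.3691, -0.0298, 0.1767]
ee_rot: [3.139, -0.0, 3.055]
wrist_force: [-0.2, 0.3, 0.7]
width: 0.0938
finger_force: 0.0
```

Request:
{"fn": "servo_tool", "kwargs": {
  "plan": [
    [-0.19, 0.905, 0.15, 0, 0, 0, 94],
    [-0.19, 0.905, 0.15, 0, 0, 0, 94],
    [-0.19, 0.905, 0.15, 0, 0, 0, 94]
  ]
}}

```text
time: 4.1
tool_pos: [0.396, 0.0585, 0.1616]
ee_rot: [3.139, -0.001, 3.055]
wrist_force: [-0.6, -0.0, -0.9]
width: 0.0936
finger_force: 0.0
```

Request:
{"fn": "servo_tool", "kwargs": {
  "plan": [
    [-0.19, 0.905, 0.15, 0, 0, 0, 94],
    [-0.19, 0.905, 0.15, 0, 0, 0, 94],
    [-0.19, 0.905, 0.15, 0, 0, 0, 94]
  ]
}}

```text
time: 4.35
tool_pos: [0.4231, 0.1464, 0.1465]
ee_rot: [3.14, -0.001, 3.054]
wrist_force: [-0.9, 0.0, 0.6]
width: 0.0937
finger_force: 0.0
```

Request:
{"fn": "servo_tool", "kwargs": {
  "plan": [
    [-0.19, 0.905, 0.15, 0, 0, 0, 94],
    [-0.19, 0.905, 0.15, 0, 0, 0, 94],
    [-0.19, 0.905, 0.15, 0, 0, 0, 94],
    [-0.19, 0.905, 0.15, 0, 0, 0, 94],
    [-0.19, 0.905, 0.15, 0, 0, 0, 94]
  ]
}}

```text
time: 4.77
tool_pos: [0.4495, 0.2302, 0.1322]
ee_rot: [-3.14, -0.001, 3.052]
wrist_force: [0.4, -0.2, -0.1]
width: 0.0941
finger_force: 0.0
```

```bash
python3 - <<'E'
from h import *
o=robot.get_obs(); print(o["tool_pos"],o["ee_rot"],o["joint_positions"])
cv2.imwrite("pics/w1.png",robot.snapshot("wrist")[:,:,::-1])
print(robot.find_in("driver_yellow_mid","wrist"))
E
```

```text
[0.44952551 0.2302268  0.13223983] [-3.13960974e+00 -7.22392759e-04  3.05235009e+00] [ 3.61997573e-01  2.43860615e-02  1.61677972e+00 -1.47290764e-03
  1.50194175e+00 -1.11945446e+00]
[{'extent': [284.1, 221.1, 32.7, 136.1], 'conf': 0.73}]
```

View pics/w1.png

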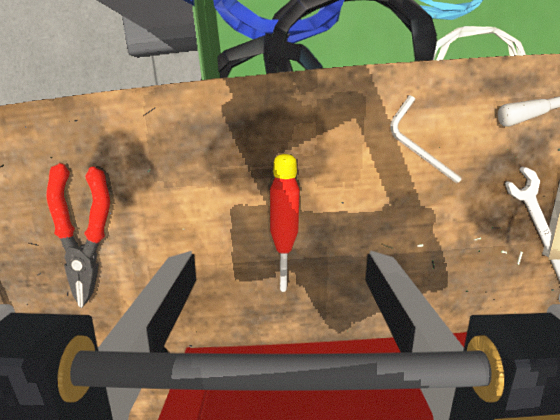

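The driver is centred in the picture, tail at (286,153) and tip at (284,291). The snips show at the left: tip (81,305), handle ends (57,165) and (97,167), pivot (77,265).

```bash
python3 - <<'E'
from h import *
o=robot.get_obs(); P=(o["tool_pos"],o["ee_rot"])
a=ray("wrist",[(284,291),(286,153),(285,205)],[.012]*3,P); print(np.round(a,4))
d=a[0]-a[1]; print("len,yaw",np.linalg.norm(d),np.arctan2(d[1],d[0]))
m=(a[0]+a[1])/2; u=d/np.linalg.norm(d); t=m-.012*u; t[2]=.021; print(m,t,shift(t,[np.pi,0,np.pi+np.arctan2(d[1],d[0])]))
s=ray("wrist",[(81,305),(57,165),(97,167),(77,265),(49,190),(109,190)],[.007]*6,P); print(np.round(s,4))
E
```

```text
[[0.5207 0.2262 0.012 ]
 [0.4    0.2384 0.012 ]
 [0.4422 0.2339 0.012 ]]
len,yaw 0.12137682343184812 -0.10050806604370749
[0.46033681 0.23230895 0.012     ] [0.44839737 0.23351302 0.021     ] (array([0.016, 0.039, 1.119]), array([-0.001,  0.   ,  0.006]))
[[0.5228 0.0345 0.007 ]
 [0.3917 0.0473 0.007 ]
 [0.3969 0.0816 0.007 ]
 [0.4822 0.0417 0.007 ]
 [0.4119 0.0344 0.007 ]
 [0.4171 0.0876 0.007 ]]
```

Request:
{"fn": "servo_tool", "kwargs": {
  "plan": [
    [0.02, 0.04, 0.5, 0, 0, 0, 94],
    [0.02, 0.04, 0.85, 0, 0, 0, 80],
    [0.02, 0.04, 1, 0, 0, 0, 70],
    [0.02, 0.04, 1, 0, 0, 0, 60]
  ]
}}

```text
time: 5.2
tool_pos: [0.4441, 0.2322, 0.0279]
ee_rot: [-3.137, -0.009, 3.05]
wrist_force: [-0.5, 0.3, -0.4]
width: 0.0774
finger_force: 0.0
```

Request:
{"fn": "servo_tool", "kwargs": {
  "plan": [
    [0, 0, 0.11, 0, 0, 0, 50],
    [0, 0, 0.11, 0, 0, 0, 50],
    [0, 0, 0.11, 0, 0, 0, 35],
    [0, 0, 0.11, 0, 0, 0, 10],
    [0, 0, 0.11, 0, 0, 0, 10],
    [0, 0, 0.11, 0, 0, 0, 10],
    [0, 0, 0.11, 0, 0, 0, 10],
    [0, 0, 0.11, 0, 0, 0, 10]
  ]
}}

```text
time: 5.87
tool_pos: [0.4482, 0.2354, 0.0219]
ee_rot: [-3.141, 0.001, 3.053]
wrist_force: [0.5, -0.3, -0.4]
width: 0.0241
finger_force: 0.4
```

Request:
{"fn": "servo_tool", "kwargs": {
  "plan": [
    [0, 0, 0, 0, 0, 0, 10],
    [0, 0, -0.2, 0, 0, 0, 10],
    [0, 0, -0.5, 0, 0, 0, 10],
    [0, 0, -0.8, 0, 0, 0, 10],
    [0, -0.4, -1, 0, 0, 0, 10],
    [0, -0.8, -1, 0, 0, 0, 10],
    [0, -1, -1, 0, 0, 0, 10]
  ]
}}

```text
time: 6.45
tool_pos: [0.4396, 0.1337, 0.1234]
ee_rot: [-3.141, 0.004, 3.053]
wrist_force: [-0.9, 0.9, -0.5]
width: 0.0231
finger_force: 30.0
```

Request:
{"fn": "servo_tool", "kwargs": {
  "plan": [
    [-0.2, -0.2, 0, 0, 0, 0.07, 10],
    [-0.2, -0.4, 0, 0, 0, 0.15, 10],
    [-0.2, -0.6, 0, 0, 0, 0.23, 10],
    [-0.2, -0.8, 0, 0, 0, 0.31, 10],
    [-0.2, -1, 0, 0, 0, 0.39, 10],
    [-0.2, -1, 0, 0, 0, 0.47, 10],
    [-0.2, -1, 0, 0, 0, 0.55, 10],
    [-0.2, -1, 0, 0, 0, 0.63, 10],
    [-0.2, -1, 0, 0, 0, 0.71, 10],
    [-0.2, -1, 0, 0, 0, 0.79, 10],
    [-0.2, -1, 0, 0, 0, 0.87, 10],
    [-0.2, -1, 0, 0, 0, 0.87, 10]
  ]
}}

```text
time: 7.45
tool_pos: [0.4499, 0.0346, 0.1212]
ee_rot: [-3.141, -0.0, 1.684]
wrist_force: [-0.9, 0.6, -0.7]
width: 0.0233
finger_force: 30.0
```

Request:
{"fn": "servo_tool", "kwargs": {
  "plan": [
    [-0.33, 0, 0, 0, 0, 0, 10],
    [-0.66, -0.1, 0, 0, 0, 0, 10],
    [-1, -0.1, 0, 0, 0, 0, 10]
  ]
}}

```text
time: 7.7
tool_pos: [0.4507, -0.0664, 0.1213]
ee_rot: [-3.141, -0.0, 1.692]
wrist_force: [0.8, 0.2, -0.1]
width: 0.0228
finger_force: 30.0
```

Request:
{"fn": "servo_tool", "kwargs": {
  "plan": [
    [-0.33, 0, 0, 0, 0, 0, 10],
    [-0.66, 0, 0, 0, 0, 0, 10],
    [-1, 0, 0, 0, 0, 0, 10]
  ]
}}

```text
time: 7.95
tool_pos: [0.4631, -0.1667, 0.1213]
ee_rot: [3.141, -0.0, 1.69]
wrist_force: [1.0, 0.0, -0.6]
width: 0.0229
finger_force: 30.0
```

Request:
{"fn": "servo_tool", "kwargs": {
  "plan": [
    [-0.1, 0.25, 0, 0, 0, 0, 10],
    [-0.2, 0.5, 0, 0, 0, 0, 10],
    [-0.4, 0.8, 0, 0, 0, 0, 10],
    [-0.4, 0.8, 0, 0, 0, 0, 10],
    [-0.4, 0.8, 0, 0, 0, 0, 10]
  ]
}}

```text
time: 8.37
tool_pos: [0.5478, -0.1962, 0.1196]
ee_rot: [-3.139, -0.002, 1.689]
wrist_force: [-0.0, 1.4, -0.4]
width: 0.0231
finger_force: 30.0
```

```bash
python3 - <<'E'
from h import *
o=robot.get_obs(); print(o["time"],o["tool_pos"],o["ee_rot"],o["width"],o["finger_force"],o["joint_positions"])
cv2.imwrite("pics/w2.png",robot.snapshot("wrist")[:,:,::-1])
E
```

```text
8.3667 [ 0.54775953 -0.19617458  0.11960267] [-3.13879432e+00 -1.75234392e-03  1.68861478e+00] 0.023143313634429015 29.998675100505352 [-4.41342091e-01  2.01194837e-01  1.44753713e+00  1.01839018e-06
  1.49616241e+00 -5.59163077e-01]
```

View pics/w2.png

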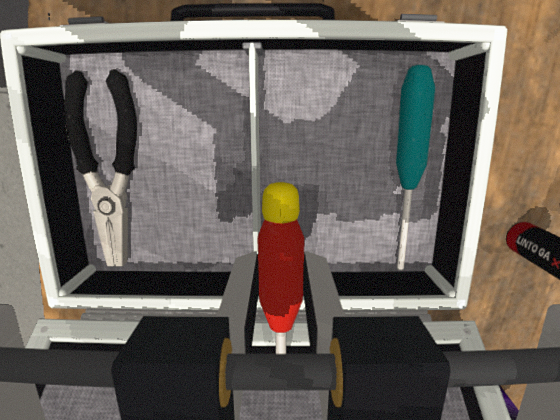

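The driver is held upright in view over the case. Rim outer corners are at about (2,30), (507,28), (465,306) and (52,310), and the divider runs from (254,45) to (256,255). Teal is at right (418,66)-(401,268), pliers at left (100,72)-(113,265).

```bash
python3 - <<'E'
from h import *
o=robot.get_obs(); P=(o["tool_pos"],o["ee_rot"])
r=ray("wrist",[(2,30),(507,28),(465,306),(52,310)],[.055]*4,P)[:,:2]; print(np.round(r,4).tolist(),np.round(r.mean(0),4))
M=np.array([(-.095,-.155),(-.095,.155),(.095,.155),(.095,-.155)])
A,_=cv2.estimateAffinePartial2D(M.astype(np.float32),r.astype(np.float32)); yaw=np.arctan2(A[1,0],A[0,0]); s=np.hypot(A[0,0],A[1,0]); print("centre",A[:,2],"yaw",yaw,"scale",s)
c=A[:,2]; R=np.array([[np.cos(yaw),-np.sin(yaw)],[np.sin(yaw),np.cos(yaw)]])
for n,q,z in [("div",[(254,45),(256,240)],.036),("teal",[(418,66),(417,127),(401,268)],.017),("pliers",[(80,72),(118,72),(113,265),(136,130)],.018),("drv tail",[(281,183)],.115)]:
    print(n,np.round((ray("wrist",q,[z]*len(q),P)[:,:2]-c)@R,4).tolist())
h=.021+.0065
for n,q in [("driver",(.003,.042)),("snips",(0,-.042))]:
    t=c+R@np.array(q); print(n,t,shift([*t,h],[np.pi,0,yaw+np.pi]))
print("hinge",c+R@np.array([.099,0]))
E
```

```text
[[0.3603, -0.0822], [0.6676, -0.0468], [0.6888, -0.2336], [0.3831, -0.2744]] [ 0.525  -0.1593]
centre [ 0.52495196 -0.15925526] yaw -1.4491696006450154 scale 0.9983426945136259
div [[-0.0853, 0.0009], [0.0478, -0.0006]]
teal [[-0.0753, 0.1153], [-0.0329, 0.1181], [0.0798, 0.1162]]
pliers [[-0.0734, -0.126], [-0.0724, -0.0978], [0.0763, -0.1206], [-0.0316, -0.0886]]
drv tail [[-0.0101, 0.018]]
driver [ 0.56700567 -0.15713736] (array([0.358, 0.246, 0.928]), array([-0.001, -0.001, -0.003]))
snips [ 0.48326223 -0.16435099] (array([ 0.384, -0.594,  0.93 ]), array([-0.001, -0.001, -0.003]))
hinge [ 0.53696334 -0.2575239 ]
```

Request:
{"fn": "servo_tool", "kwargs": {
  "plan": [
    [0.15, 0.12, 0.1, 0, 0, 0, 10],
    [0.31, 0.25, 0.3, 0, 0, 0, 10],
    [0.31, 0.25, 0.5, 0, 0, 0, 10],
    [0.31, 0.25, 0.65, 0, 0, 0, 10],
    [0.31, 0.25, 0.78, 0, 0, 0, 10],
    [0.31, 0.25, 0.86, 0, 0, 0, 10],
    [0.31, 0.25, 0.9, 0, 0, 0, 10],
    [0.31, 0.25, 0.9, 0, 0, 0, 10],
    [0.31, 0.25, 0.9, 0, 0, 0, 10]
  ]
}}

```text
time: 9.17
tool_pos: [0.5689, -0.1625, 0.0324]
ee_rot: [3.14, 0.001, 1.686]
wrist_force: [0.1, 0.9, -0.3]
width: 0.0234
finger_force: 30.0
```

Request:
{"fn": "servo_tool", "kwargs": {
  "plan": [
    [0, 0, 0.02, 0, 0, 0, 10],
    [0, 0, 0.04, 0, 0, 0, 10],
    [0, 0, 0.04, 0, 0, 0, 10],
    [0, 0, 0.04, 0, 0, 0, 10]
  ]
}}

```text
time: 9.5
tool_pos: [0.569, -0.1624, 0.0279]
ee_rot: [3.141, 0.001, 1.686]
wrist_force: [0.5, 0.4, -0.0]
width: 0.0234
finger_force: 30.0
```

Request:
{"fn": "servo_tool", "kwargs": {
  "plan": [
    [0, 0, 0, 0, 0, 0, 44],
    [0, 0, 0, 0, 0, 0, 44],
    [0, 0, 0, 0, 0, 0, 44],
    [0, 0, 0, 0, 0, 0, 44],
    [0, 0, -0.15, 0, 0, 0, 44],
    [0, 0, -0.4, 0, 0, 0, 44],
    [0, 0, -0.8, 0, 0, 0, 44],
    [0, 0, -1, 0, 0, 0, 60],
    [0, -0.4, -1, 0, 0, 0, 94],
    [0, -0.8, -1, 0, 0, 0, 94],
    [0, -1, -1, 0, 0, 0, 94]
  ]
}}

```text
time: 10.42
tool_pos: [0.4665, -0.1737, 0.1277]
ee_rot: [-3.14, 0.0, 1.686]
wrist_force: [0.2, 0.3, -0.3]
width: 0.0672
finger_force: 0.0
```

Request:
{"fn": "servo_tool", "kwargs": {
  "plan": [
    [0.3, 0, 0, 0, 0, -0.08, 94],
    [0.6, 0, 0, 0, 0, -0.16, 94],
    [1, 0, 0, 0, 0, -0.24, 94],
    [1, 0, 0, 0, 0, -0.32, 94],
    [1, 0, 0, 0, 0, -0.4, 94],
    [1, 0, 0, 0, 0, -0.48, 94],
    [1, 0, 0, 0, 0, -0.56, 94],
    [1, 0, 0, 0, 0, -0.64, 94],
    [1, 0, 0, 0, 0, -0.72, 94],
    [1, 0, 0, 0, 0, -0.78, 94],
    [1, 0, 0, 0, 0, -0.78, 94]
  ]
}}

```text
time: 11.33
tool_pos: [0.4577, -0.0743, 0.1275]
ee_rot: [-3.141, 0.0, 2.913]
wrist_force: [0.1, 0.1, 0.9]
width: 0.094
finger_force: 0.0
```

Request:
{"fn": "servo_tool", "kwargs": {
  "plan": [
    [0.1, 0.33, 0, 0, 0, 0, 94],
    [0.1, 0.66, 0, 0, 0, 0, 94],
    [0.1, 1, 0, 0, 0, 0, 94],
    [0.1, 1, 0, 0, 0, 0, 94],
    [0.1, 1, 0, 0, 0, 0, 94]
  ]
}}

```text
time: 11.75
tool_pos: [0.4708, 0.0265, 0.1275]
ee_rot: [-3.141, -0.0, 2.913]
wrist_force: [-0.4, 0.5, 0.3]
width: 0.0935
finger_force: 0.0
```

```bash
python3 - <<'E'
from h import *
o=robot.get_obs(); print(o["time"],o["tool_pos"],o["ee_rot"],o["width"],o["joint_positions"])
cv2.imwrite("pics/w3.png",robot.snapshot("wrist")[:,:,::-1])
u=np.array([np.cos(-.229),np.sin(-.229)]); t=np.array([.4586,.0495])+.018*u
print(t,shift([*t,.02],[np.pi,0,np.pi-.229]))
E
```

```text
11.75 [0.47081277 0.02650377 0.12747602] [-3.14118980e+00 -7.70758223e-06  2.91305403e+00] 0.09350756707654809 [-6.38010704e-02 -4.91759857e-02  1.69921123e+00 -3.97383575e-04
  1.49163108e+00 -1.40602733e+00]
[0.47613009 0.04541393] (array([-0.007,  0.207,  1.074]), array([-0.001, -0.   , -0.001]))
```

View pics/w3.png

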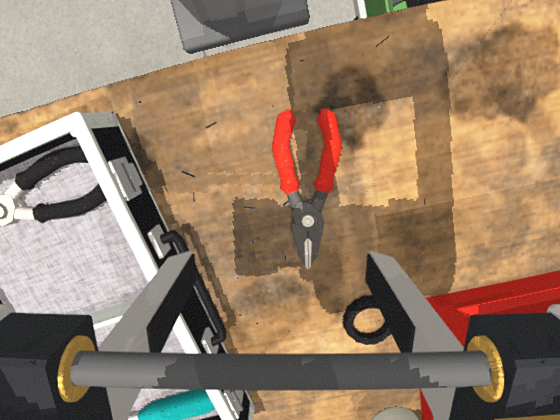

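Snips are in view: tip (308,268), pivot (307,221), handle ends (287,110) and (327,110). The lock ring is at (367,320), near the right finger's path.

```bash
python3 - <<'E'
from h import *
o=robot.get_obs(); P=(o["tool_pos"],o["ee_rot"])
s=ray("wrist",[(308,268),(287,110),(327,110),(307,221),(290,190),(326,192),(293,215),(322,215),(367,320)],[.007]*9,P); print(np.round(s[:,:2],4).tolist())
b=(s[1]+s[2])/2; d=s[0]-b; y=np.arctan2(d[1],d[0]); m=(s[0]+b)/2; print(np.linalg.norm(d),m,y)
R=np.array([[np.cos(y),-np.sin(y)],[np.sin(y),np.cos(y)]]); print(np.round((s[:,:2]-m[:2])@R,4).tolist())
t=m+.016*d/np.linalg.norm(d); t[2]=.0195; print(t,shift(t,[np.pi,0,np.pi+y]))
E
```

```text
[[0.5233, 0.0376], [0.3908, 0.0492], [0.3977, 0.0791], [0.4814, 0.0456], [0.4524, 0.0376], [0.4607, 0.0658], [0.4736, 0.0354], [0.4791, 0.0588], [0.5869, 0.0797]]
0.1318314135740813 [0.45877824 0.05089445 0.007     ] -0.2027054708098302
[[0.0659, 0.0], [-0.0663, -0.0153], [-0.0656, 0.0153], [0.0232, -0.0007], [-0.0035, -0.0143], [-0.0011, 0.015], [0.0177, -0.0122], [0.0183, 0.0118], [0.1197, 0.054]]
[0.47445065 0.04767333 0.0195    ] (array([0.014, 0.226, 1.079]), array([-0.001, -0.   , -0.017]))
```

Request:
{"fn": "servo_tool", "kwargs": {
  "plan": [
    [0.01, 0.23, 0.3, 0, 0, -0.015, 80],
    [0.01, 0.23, 0.6, 0, 0, -0.015, 70],
    [0.01, 0.23, 0.85, 0, 0, -0.015, 60],
    [0.01, 0.23, 1, 0, 0, -0.015, 55],
    [0.01, 0.23, 1, 0, 0, -0.015, 55]
  ]
}}

```text
time: 12.22
tool_pos: [0.4716, 0.0466, 0.0234]
ee_rot: [-3.139, -0.008, 2.932]
wrist_force: [-0.6, 0.2, -0.1]
width: 0.0636
finger_force: 0.0
```

Request:
{"fn": "servo_tool", "kwargs": {
  "plan": [
    [0, 0, 0.08, 0, 0, 0, 50],
    [0, 0, 0.08, 0, 0, 0, 50],
    [0, 0, 0.08, 0, 0, 0, 35],
    [0, 0, 0.08, 0, 0, 0, 10],
    [0, 0, 0.08, 0, 0, 0, 10],
    [0, 0, 0.08, 0, 0, 0, 10],
    [0, 0, 0.08, 0, 0, 0, 10],
    [0, 0, 0.08, 0, 0, 0, 10],
    [0, 0, 0.08, 0, 0, 0, 10]
  ]
}}

```text
time: 12.97
tool_pos: [0.4758, 0.0478, 0.02]
ee_rot: [-3.142, 0.002, 2.935]
wrist_force: [2.0, -0.6, 1.2]
width: 0.0249
finger_force: 29.9
```

Request:
{"fn": "servo_tool", "kwargs": {
  "plan": [
    [0, 0, -0.2, 0, 0, 0, 10],
    [0, 0, -0.5, 0, 0, 0, 10],
    [0, 0, -0.8, 0, 0, 0, 10],
    [0, -0.3, -1, 0, 0, 0, 10],
    [0, -0.7, -1, 0, 0, 0, 10],
    [0, -1, -1, 0, 0, 0, 10]
  ]
}}

```text
time: 13.47
tool_pos: [0.4549, -0.0515, 0.1212]
ee_rot: [-3.14, 0.003, 2.937]
wrist_force: [1.1, -0.6, -2.4]
width: 0.0251
finger_force: 30.1
```

Request:
{"fn": "servo_tool", "kwargs": {
  "plan": [
    [0, -0.2, 0, 0, 0, 0.07, 10],
    [0, -0.4, 0, 0, 0, 0.14, 10],
    [0, -0.6, 0, 0, 0, 0.21, 10],
    [0, -0.8, 0, 0, 0, 0.29, 10],
    [0, -0.8, 0, 0, 0, 0.37, 10],
    [0, -0.8, 0, 0, 0, 0.45, 10],
    [0, -0.8, 0, 0, 0, 0.53, 10],
    [0, -0.8, 0, 0, 0, 0.61, 10],
    [0, -0.8, 0, 0, 0, 0.69, 10],
    [0, -0.8, 0, 0, 0, 0.76, 10],
    [0, -0.8, 0, 0, 0, 0.79, 10],
    [0, -0.8, 0, 0, 0, 0.79, 10]
  ]
}}

```text
time: 14.47
tool_pos: [0.4376, -0.1279, 0.1188]
ee_rot: [-3.14, -0.001, 1.694]
wrist_force: [-0.0, -1.1, -0.7]
width: 0.0251
finger_force: 30.1
```

```bash
python3 - <<'E'
from h import *
o=robot.get_obs(); print(o["time"],o["tool_pos"],o["ee_rot"],o["width"],o["finger_force"])
cv2.imwrite("pics/w4.png",robot.snapshot("wrist")[:,:,::-1])
print(shift([.4852,-.1803,.027],[np.pi,0,1.692]))
E
```

```text
14.4667 [ 0.43764373 -0.12793458  0.11876764] [-3.14009932e+00 -8.96050738e-04  1.69383185e+00] 0.02513806495275821 30.052502746217584
(array([-0.579,  0.408,  0.917]), array([-0.001, -0.   ,  0.002]))
```

View pics/w4.png

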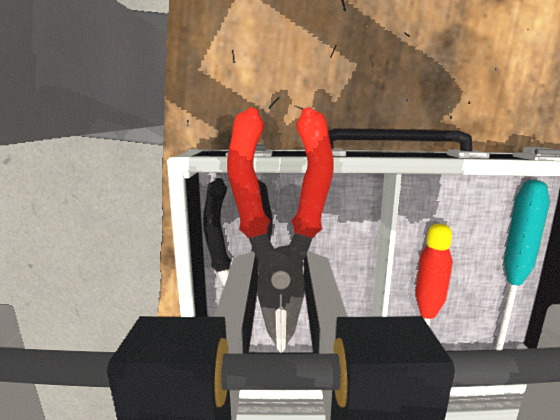

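The snips are held straight and the yellow driver lies in the teal bay at (435,270). Next I place the snips.

Request:
{"fn": "servo_tool", "kwargs": {
  "plan": [
    [-0.3, 0.2, 0, 0, 0, 0, 10],
    [-0.58, 0.41, 0, 0, 0, 0, 10],
    [-0.58, 0.41, 0.2, 0, 0, 0, 10],
    [-0.58, 0.41, 0.4, 0, 0, 0, 10],
    [-0.58, 0.41, 0.6, 0, 0, 0, 10],
    [-0.58, 0.41, 0.75, 0, 0, 0, 10],
    [-0.58, 0.41, 0.85, 0, 0, 0, 10],
    [-0.58, 0.41, 0.89, 0, 0, 0, 10],
    [-0.58, 0.41, 0.91, 0, 0, 0, 10],
    [-0.58, 0.41, 0.91, 0, 0, 0, 10],
    [-0.58, 0.41, 0.91, 0, 0, 0, 10]
  ]
}}

```text
time: 15.43
tool_pos: [0.4868, -0.1811, 0.0295]
ee_rot: [3.14, 0.001, 1.695]
wrist_force: [-0.2, -0.2, -1.1]
width: 0.0246
finger_force: 30.1
```

Request:
{"fn": "servo_tool", "kwargs": {
  "plan": [
    [0, 0, 0.02, 0, 0, 0, 10],
    [0, 0, 0.03, 0, 0, 0, 10],
    [0, 0, 0.03, 0, 0, 0, 10],
    [0, 0, 0.03, 0, 0, 0, 40],
    [0, 0, 0.03, 0, 0, 0, 40],
    [0, 0, 0.03, 0, 0, 0, 40],
    [0, 0, 0.03, 0, 0, 0, 40]
  ]
}}

```text
time: 16.02
tool_pos: [0.486, -0.1807, 0.0255]
ee_rot: [-3.142, -0.0, 1.694]
wrist_force: [0.1, -0.7, -0.3]
width: 0.0402
finger_force: 0.0
```

Request:
{"fn": "servo_tool", "kwargs": {
  "plan": [
    [0, 0, -0.1, 0, 0, 0, 40],
    [0, 0, -0.4, 0, 0, 0, 40],
    [0, 0, -0.7, 0, 0, 0, 40],
    [0, 0, -1, 0, 0, 0, 60],
    [0.3, 0, -1, 0, 0, 0, 60],
    [0.3, 0, -1, 0, 0, 0, 60]
  ]
}}

```text
time: 16.52
tool_pos: [0.4836, -0.1488, 0.1292]
ee_rot: [3.136, 0.001, 1.696]
wrist_force: [0.5, 0.3, -1.3]
width: 0.0565
finger_force: 0.0
```

```bash
python3 - <<'E'
from h import *
o=robot.get_obs(); print(o["time"],o["tool_pos"],o["ee_rot"],o["width"],o["finger_force"],o["joint_positions"])
a=robot.snapshot("wrist"); b=robot.snapshot("top")
cv2.imwrite("pics/w5.png",np.vstack([a[:,:,::-1][20:],b[80:330,:,::-1]])[:, :][:600] if 0 else cv2.resize(np.hstack([a,b])[:,:,::-1],(800,300)))
E
```

```text
16.5167 [ 0.48357397 -0.14881874  0.12919218] [3.13608960e+00 5.34646577e-04 1.69620657e+00] 0.05649974777431535 0.0 [-0.41221715  0.02315398  1.62425378  0.00236676  1.48918461 -0.53781591]
```

View pics/w5.png

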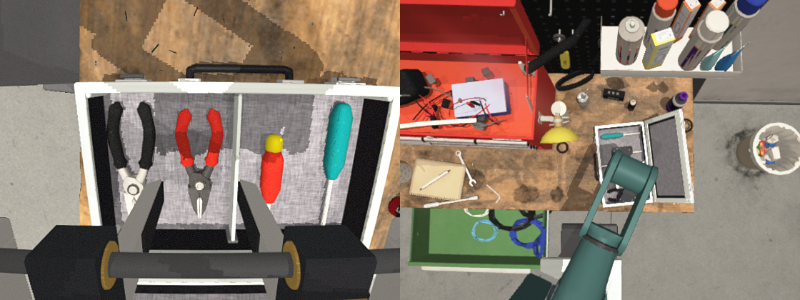

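Both tools lie flat in their bays: the snips in the pliers bay at (200,165), the yellow driver in the teal bay at (271,170). Now the lid.

Request:
{"fn": "servo_tool", "kwargs": {
  "plan": [
    [-0.1, 0, -0.3, 0, 0, 0, 94],
    [-0.3, 0, -0.6, 0, 0, 0.08, 94],
    [-0.5, 0, -1, 0, 0, 0.16, 94],
    [-0.5, 0, -1, 0, 0, 0.24, 94],
    [-0.5, 0, -1, 0, 0, 0.32, 94],
    [-0.5, 0, -1, 0, 0, 0.4, 94],
    [-0.5, 0, -1, 0, 0, 0.48, 94],
    [-0.5, 0, -1, 0, 0, 0.56, 94],
    [-0.5, 0, -1, 0, 0, 0.64, 94],
    [-0.5, 0, -1, 0, 0, 0.72, 94],
    [-0.5, 0, -1, 0, 0, 0.8, 94],
    [-0.5, 0, -1, 0, 0, 0.8, 94]
  ]
}}

```text
time: 17.62
tool_pos: [0.4881, -0.2012, 0.2244]
ee_rot: [-3.14, 0.002, 0.435]
wrist_force: [-0.5, -0.3, -0.3]
width: 0.0942
finger_force: 0.0
```

Request:
{"fn": "servo_tool", "kwargs": {
  "plan": [
    [0, 0, -0.3, 0, 0, 0.08, 94],
    [0, 0, -0.6, 0, 0, 0.16, 94],
    [0, 0, -0.75, 0, 0, 0.2, 94],
    [0, 0, -0.75, 0, 0, 0.2, 94],
    [0, 0, -0.75, 0, 0, 0.2, 94]
  ]
}}

```text
time: 18.03
tool_pos: [0.4887, -0.2011, 0.3006]
ee_rot: [3.141, -0.001, 0.127]
wrist_force: [-0.0, -0.2, -0.1]
width: 0.0937
finger_force: 0.0
```

Request:
{"fn": "servo_tool", "kwargs": {
  "plan": [
    [0.1, 0.3, 0, 0, 0, 0, 94],
    [0.2, 0.6, 0, 0, 0, 0, 94],
    [0.2, 1, 0, 0, 0, 0, 94],
    [0.2, 1, 0, 0, 0, 0, 94]
  ]
}}

```text
time: 18.37
tool_pos: [0.5199, -0.3027, 0.2946]
ee_rot: [-3.139, 0.007, 0.121]
wrist_force: [-0.5, 1.7, -1.3]
width: 0.0939
finger_force: 0.0
```

Request:
{"fn": "servo_tool", "kwargs": {
  "plan": [
    [0.2, 0.3, 0, 0.07, 0, 0, 94],
    [0.2, 0.6, 0, 0.14, 0, 0, 94],
    [0.2, 0.9, 0, 0.21, 0, 0, 94],
    [0.2, 0.9, 0, 0.28, 0, 0, 94],
    [0.2, 0.9, 0, 0.333, 0, 0, 94],
    [0.2, 0.9, 0, 0.333, 0, 0, 94],
    [0.2, 0.9, 0, 0.333, 0, 0, 94]
  ]
}}

```text
time: 18.95
tool_pos: [0.5514, -0.3854, 0.2955]
ee_rot: [-2.614, 0.004, 0.123]
wrist_force: [-0.3, 0.7, 0.8]
width: 0.0939
finger_force: 0.0
```

```bash
python3 - <<'E'
from h import *
o=robot.get_obs(); print(o["time"],o["tool_pos"],o["ee_rot"],o["width"],o["joint_positions"],o["wrist_force"])
for r in (.267,.187):
    p=np.array([.537,-.2575,.062])+r*np.array([.5*.1215,-.5*.9926,.866]); print(p,shift(p,[-2.618,0,.1215]))
cv2.imwrite("pics/w6.png",np.hstack([cv2.resize(robot.snapshot(c),(400,300)) for c in("wrist","scene")])[:,:,::-1])
E
```

```text
18.95 [ 0.55137648 -0.3853695   0.29549311] [-2.61351846  0.00391485  0.12318291] 0.09394707062037631 [-0.83784539  0.70780123  0.48685991  0.41369204  2.350792    0.84384568] [-0.31528976  0.73969061  0.79115361]
[ 0.55322025 -0.3900121   0.293222  ] (array([ 0.013,  0.053, -0.005]), array([-0.003,  0.003, -0.   ]))
[ 0.54836025 -0.3503081   0.223942  ] (array([0.016, 0.057, 0.795]), array([-0.003,  0.003, -0.   ]))
```

View pics/w6.png

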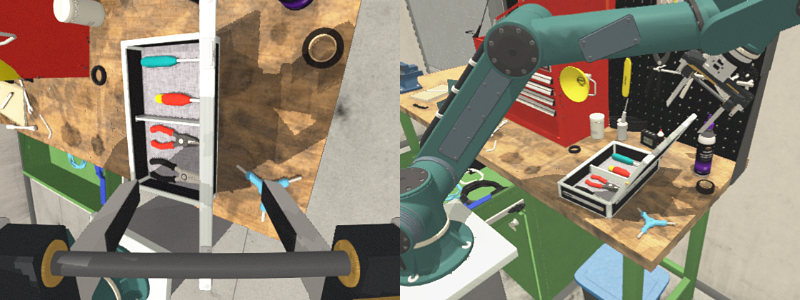

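The lid is edge-on in the wrist view at column 207 of 400, about 6 mm from the jaw centre, which agrees with the computed shift. The way down is clear.

Request:
{"fn": "servo_tool", "kwargs": {
  "plan": [
    [0.02, 0.06, 0.1, 0, 0, 0, 94],
    [0.02, 0.06, 0.3, 0, 0, 0, 94],
    [0.02, 0.06, 0.5, 0, 0, 0, 94],
    [0.02, 0.06, 0.65, 0, 0, 0, 80],
    [0.02, 0.06, 0.75, 0, 0, 0, 70],
    [0.02, 0.06, 0.8, 0, 0, 0, 60],
    [0.02, 0.06, 0.8, 0, 0, 0, 50],
    [0.02, 0.06, 0.8, 0, 0, 0, 40],
    [0.02, 0.06, 0.8, 0, 0, 0, 40]
  ]
}}

```text
time: 19.8
tool_pos: [0.5496, -0.3494, 0.2302]
ee_rot: [-2.622, -0.002, 0.124]
wrist_force: [-0.5, -0.1, -0.1]
width: 0.0577
finger_force: 0.0
```

```bash
python3 - <<'E'
from h import *
o=robot.get_obs(); print(o["time"],o["width"],o["joint_positions"],o["wrist_force"])
p=np.array([.537,-.2575,.062])+.187*np.array([.5*.1215,-.5*.9926,.866]); print(o["tool_pos"],p,shift(p,[-2.618,0,.1215]))
cv2.imwrite("pics/w7.png",robot.snapshot("wrist")[:,:,::-1])
E
```

```text
19.8 0.05772511570601204 [-0.80790063  0.60466055  0.7717905   0.36675234  2.16274882  0.78265704] [-0.51887492 -0.05135715 -0.14533639]
[ 0.54963702 -0.34936554  0.2301671 ] [ 0.54836025 -0.3503081   0.223942  ] (array([-0.014,  0.038,  0.05 ]), array([ 0.002, -0.   ,  0.002]))
```

View pics/w7.png

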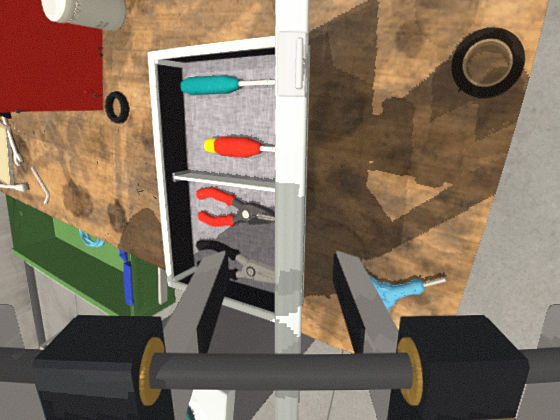

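The lid lies between the fingers (columns 276-303), slightly right of centre. I correct by a few mm and close.

Request:
{"fn": "servo_tool", "kwargs": {
  "plan": [
    [-0.01, 0.03, 0.05, 0, 0, 0, 40],
    [-0.01, 0.03, 0.05, 0, 0, 0, 30],
    [-0.01, 0.03, 0.05, 0, 0, 0, 25],
    [-0.01, 0.03, 0.05, 0, 0, 0, 20],
    [-0.01, 0.03, 0.05, 0, 0, 0, 10],
    [-0.01, 0.03, 0.05, 0, 0, 0, 5],
    [-0.01, 0.03, 0.05, 0, 0, 0, 5],
    [-0.01, 0.03, 0.05, 0, 0, 0, 5],
    [-0.01, 0.03, 0.05, 0, 0, 0, 5],
    [-0.01, 0.03, 0.05, 0, 0, 0, 5]
  ]
}}

```text
time: 20.68
tool_pos: [0.5483, -0.3495, 0.2225]
ee_rot: [-2.618, 0.0, 0.124]
wrist_force: [-0.3, 1.5, 0.8]
width: 0.0138
finger_force: 30.0
```

```bash
python3 - <<'E'
from h import *
o=robot.get_obs(); print(o["time"],o["width"],o["finger_force"],o["joint_positions"],o["wrist_force"],o["wrist_torque"],o["ee_rot"])
H=np.array([.537,-.2575,.062]);E=np.array([.1215,-.9926,0])
d=o["tool_pos"]-H; a,b=d@E,d[2]; r=np.hypot(a,b); th=np.pi-np.arctan2(b,a); print(o["tool_pos"],"r",r,"theta",th,"along",d@[.9926,.1215,0])
rt=o["ee_rot"]
W=Ro.from_euler("xyz",rt); A=np.array([.9926,.1215,0])
# turn about the hinge axis from now so that the tool is upright (roll=pi)
tot=(rt[0]%(2*np.pi))-np.pi; print("tot",tot)
for f in np.linspace(.1,1,10):
    Q=Ro.from_rotvec(-A*tot*f); p=H+Q.apply(d)
    print(np.round(np.r_[W.inv().apply(p-o["tool_pos"])/.1,(W.inv()*Q*W).as_rotvec()/(np.pi/2)],3).tolist())
E
```

```text
20.6833 0.0137982189359329 30.003483295440674 [-0.80952895  0.60547322  0.78666921  0.36379587  2.1521369   0.7765642 ] [-0.26042456  1.5425967   0.76846111] [ 0.04820437  0.08094887 -0.06125173] [-2.61831528e+00  8.46897288e-05  1.23761249e-01]
[ 0.54829709 -0.349549    0.22251231] r 0.18537796957168207 theta 2.0947156132120233 along 2.9537883992983552e-05
tot 0.5232773778199356
[0.0, -0.097, 0.002, -0.033, -0.0, 0.0]
[0.0, -0.194, 0.01, -0.067, -0.0, 0.0]
[0.001, -0.29, 0.023, -0.1, -0.0, 0.0]
[0.001, -0.385, 0.04, -0.133, -0.0, 0.0]
[0.001, -0.48, 0.063, -0.167, -0.0, 0.0]
[0.001, -0.573, 0.09, -0.2, -0.0, 0.0]
[0.001, -0.664, 0.123, -0.233, -0.0, 0.0]
[0.001, -0.754, 0.16, -0.267, -0.0, 0.0]
[0.002, -0.841, 0.201, -0.3, -0.0, 0.0]
[0.002, -0.927, 0.247, -0.333, -0.001, 0.0]
```

Request:
{"fn": "servo_tool", "kwargs": {
  "plan": [
    [0, -0.02, 0, -0.007, 0, 0, 5],
    [0, -0.097, 0.002, -0.033, 0, 0, 5],
    [0, -0.145, 0.005, -0.05, 0, 0, 5],
    [0, -0.194, 0.01, -0.067, 0, 0, 5],
    [0, -0.242, 0.016, -0.083, 0, 0, 5],
    [0, -0.29, 0.023, -0.1, 0, 0, 5],
    [0, -0.338, 0.031, -0.117, 0, 0, 5],
    [0, -0.385, 0.04, -0.133, 0, 0, 5],
    [0, -0.433, 0.051, -0.15, 0, 0, 5],
    [0, -0.48, 0.063, -0.167, 0, 0, 5],
    [0, -0.48, 0.063, -0.167, 0, 0, 5]
  ]
}}

```text
time: 21.6
tool_pos: [0.5428, -0.304, 0.2413]
ee_rot: [-2.884, -0.0, 0.125]
wrist_force: [1.1, -1.9, -2.9]
width: 0.0136
finger_force: 30.0
```

Request:
{"fn": "servo_tool", "kwargs": {
  "plan": [
    [0, -0.048, 0.001, -0.017, 0, 0, 5],
    [0, -0.097, 0.002, -0.033, 0, 0, 5],
    [0, -0.145, 0.005, -0.05, 0, 0, 5],
    [0, -0.194, 0.01, -0.067, 0, 0, 5],
    [0, -0.242, 0.016, -0.083, 0, 0, 5],
    [0, -0.29, 0.023, -0.1, 0, 0, 5],
    [0, -0.338, 0.031, -0.117, 0, 0, 5],
    [0, -0.385, 0.04, -0.133, 0, 0, 5],
    [0, -0.43, 0.05, -0.149, 0, 0, 5],
    [0, -0.465, 0.059, -0.162, 0, 0, 5],
    [0, -0.48, 0.063, -0.167, 0, 0, 5],
    [0, -0.48, 0.063, -0.167, 0, 0, 5]
  ]
}}

```text
time: 22.6
tool_pos: [0.5372, -0.2571, 0.2473]
ee_rot: [3.139, -0.001, 0.125]
wrist_force: [4.5, 0.3, -2.2]
width: 0.0141
finger_force: 30.0
```

Request:
{"fn": "servo_tool", "kwargs": {
  "plan": [
    [0, 0, 0, 0, 0, 0, 5],
    [0, 0, 0, 0, 0, 0, 5],
    [0, 0, 0, 0, 0, 0, 5],
    [0, 0, 0, 0, 0, 0, 5],
    [0, 0, 0, 0, 0, 0, 5],
    [0, 0, 0, 0, 0, 0, 5]
  ]
}}

```text
time: 23.1
tool_pos: [0.5373, -0.2577, 0.2472]
ee_rot: [3.141, -0.001, 0.123]
wrist_force: [4.8, 0.9, -1.8]
width: 0.0138
finger_force: 30.0
```

```bash
python3 - <<'E'
from h import *
o=robot.get_obs(); print(o["time"],o["width"],o["finger_force"],o["wrist_force"],o["wrist_torque"],o["ee_rot"],np.abs(o["qvel"]).max())
d=o["tool_pos"]-np.array([.537,-.2575,.062]); a,b=d@[.1215,-.9926,0],d[2]; print(o["tool_pos"],"r",np.hypot(a,b),"theta",np.pi-np.arctan2(b,a))
cv2.imwrite("pics/w8.png",np.hstack([cv2.resize(robot.snapshot(c),(400,300)) for c in("wrist","scene")])[:,:,::-1])
E
```

```text
23.1 0.01375007906633382 29.99890834093094 [ 4.82552929  0.86699399 -1.84000446] [ 0.26930583 -0.70509061 -0.09402017] [ 3.14076155e+00 -8.67850002e-04  1.23465078e-01] 0.0016838736709238278
[ 0.53729119 -0.2576946   0.24721943] r 0.18521957122886443 theta 1.572030203541162
```

View pics/w8.png

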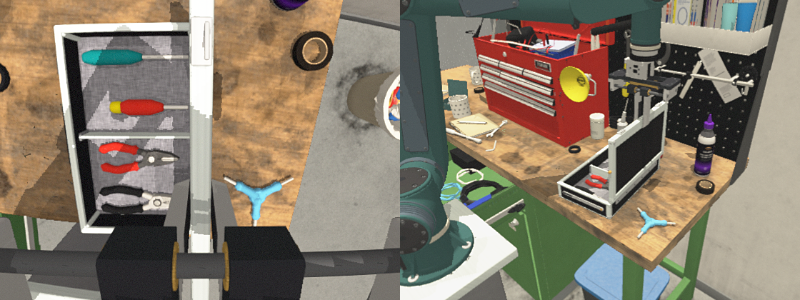

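The lid stands straight up (theta about 1.572) in the grip and is still. All four tools lie in their proper bays and the bystanders are undisturbed, so I hand the job in.

```bash
python3 -c "
from bench import robot
print(robot.close_job())"
```

```text
the job is handed in; nothing more can be done
None
```

The job is handed in at about 23 s of the 67 s: the red and yellow screwdriver lies in the teal screwdriver's bay, the snips lie in the pliers' bay, and the gripper is holding the lid still, straight up (about 1.572 rad), for you to hook the stay on.

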